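Fetch the shoe horn out through the cupboard hatch

TASK

The wooden shoe horn has ended up inside the low white shoe-care cupboard, and the hatch in the cupboard's top is shorter than the horn is long: take it by the handle, tilt it, draw it out diagonally through the hatch and hold it up in the gripper, still, with all of it at least 5 cm above the cupboard's top and touching nothing but the gripper. Finish while holding it there, do not put it down or let go. Leave the kettlebell, the mug and the two push-up bars where they stand.

Things in the scene. Friction and masses are not known exactly. Their poses are not given: they have to be found in the camera images.
- cupboard: Low white lacquered cupboard, fixed, 344 (x) x 194 (y) x 100 mm high, walls 12 mm. Origin: centre of its underside, on the work surface; z up, x along its length, +x end towards the robot's left (yaw 0.95 to 2.15 rad). Inside 320 x 170 mm, centred on the origin; inner floor 33 mm above the origin.
- hatch (a point): Centre of the open hatch in the cupboard's top, level with the walls' upper edges: 85 mm from the cupboard's origin along its x, 100 mm up. The hatch is 150 mm along the cupboard's x (x = +10 to +160 mm) and 170 mm along its y. Axes as the cupboard's.
- top_board (a point): Middle of the upper face of the fixed top board that covers the rest of the cupboard, x = -160 to +10 mm from the cupboard's origin. It is 12 mm thick: upper face 100 mm, underside 88 mm above the origin, 55 mm over the inner floor. The hatch's 12 mm door is folded back and lies flat and fixed on it (x = -152 to -4 mm, up to 112 mm above the origin).
- horn_center (a point): Centre of the loose wooden shoe horn (250 mm, about 80 g): 9 mm over the inner floor as it lies. x runs along it to the handle's end, z up. Handle 22 mm wide (y), 18 thick (z), from x = -30 to +125 mm; scoop 42 wide, at most 12 thick, on to x = -125. It lies flat along the cupboard (within 0.12 rad), handle's end under the hatch towards the cupboard's +x, scoop under the top board.
- horn_handle_end (a point): End of the horn's handle, on its centre line (x = +125 mm from the horn's centre). Axes as the horn's.
- horn_scoop_end (a point): End of the horn's scoop (x = -125 mm from the horn's centre, 4 mm over the horn's underside). Axes as the horn's.
- kettlebell: Yellow 6 kg kettlebell, 132 mm across, 193 mm high, beside the cupboard on its -y side. Origin: centre of its underside. A bystander.
- mug: Blue ceramic mug, 82 mm across without its handle, 92 mm high, beside the cupboard's hatch on its -y side. Origin: centre of its underside; the handle is on its own +y side. A bystander.
- bar_left: Black plastic push-up bar, 210 mm long (own x) x 130 mm wide (own y) x 120 mm high, past the cupboard's +x end. Origin: centre of its underside. A bystander.
- bar_right: The other push-up bar, the same, past the cupboard's -x end.
Things that resemble listed ones, but are neither listed nor needed, are in the scene too. Leave any green look-alike of the bar_right alone.

How it is judged:
On the way:
1. the horn is slanted through the hatch: the handle's end out above the cupboard's top, the scoop's end still inside (z of horn_handle_end in the frame of cupboard above 0.105 m and z of horn_scoop_end in the frame of cupboard below 0.095 m), for 0.05 s.
At the end, for the whole second after the job is handed in: The gripper's fingers hold the horn, at rest, with both its ends at least 45 mm above the cupboard's top (145 mm above its underside), touching neither the cupboard nor a bystander; each bystander stands within 30 mm of where it was (z of each of horn_handle_end, horn_scoop_end in the frame of cupboard above 0.145 m and contact force between horn and the fingers above 0.5 N and linear speed of horn below 0.03 m/s and angular speed of horn below 0.3 rad/s and contact force between horn and cupboard below 0.1 N and contact force between horn and kettlebell below 0.1 N and contact force between horn and mug below 0.1 N and contact force between horn and bar_left below 0.1 N and contact force between horn and bar_right below 0.1 N and distance of each of kettlebell, mug, bar_left, bar_right from where it was at the start of the episode below 0.03 m); the arm keeps its last pose, push and grip.
It fails at once if the kettlebell is pushed more than 30 mm or tipped (distance of kettlebell from where it was at the start of the episode above 0.03 m or angle between kettlebell's own z axis and vertical above 0.35 rad).
It fails at once if the mug is pushed more than 30 mm or tipped (distance of mug from where it was at the start of the episode above 0.03 m or angle between mug's own z axis and vertical above 0.35 rad).
It fails at once if the left push-up bar is pushed more than 30 mm or tipped (distance of bar_left from where it was at the start of the episode above 0.03 m or angle between bar_left's own z axis and vertical above 0.35 rad).
It fails at once if the right push-up bar is pushed more than 30 mm or tipped (distance of bar_right from where it was at the start of the episode above 0.03 m or angle between bar_right's own z axis and vertical above 0.35 rad).
It also fails if it takes over 40 s, if anything falls off the work surface, if the arm or the gripper's body presses on something with over 40 N, if the wrist force passes 120 N, or if a joint passes its speed limit or range.

ROBOT

A 7-joint arm with a two-finger parallel gripper is mounted at the origin on the work surface. World frame = base frame: x ahead of the robot, y to its left, z up, the work surface at z = 0. Lengths are in m, angles in rad, forces in N, time in s.
With the tool pointing down it reaches from about 0.425 to 0.925 m from the base axis. Payload 6.8 kg.
Tool frame: the origin (TCP) lies on the front face of the gripper's body, between the roots of the fingers; the fingertips stand 73 mm ahead of it and the grasp point (between the pads) lies 54 mm ahead of it; z points along the fingers, y is the line along which they close (so a half turn about z gives the same grasp; the last joint's range is limited). The gripper opens to 85 mm and grips with 20 to 120 N. Pads are 22 mm wide; open, the fingers measure 114 mm over their backs; the gripper's body (76 mm by 85 mm) begins 54 mm behind the grasp point. The pads swing forward as they close: fully open they stand 13 mm farther back than shut.
Start: joints at [1.135, 0.477, 0.022, 1.555, -0.011, 1.109, -0.083], TCP at [0.217, -0.639, 0.304] pointing down, gripper open.
Joint ranges: [-2.96, 2.96], [-0.34, 2.1], [-1.41, 1.46], [0.24, 2.44], [-1.37, 4.51], [0.17, 1.92], [-2.96, 2.96]. Speed limits (rad/s): [2.39, 2.39, 3.14, 3.14, 3.14, 3.14, 3.14].

INTERFACE

Orientations are given as a unit quaternion [w, x, y, z].
In Python, from station import bot, optics gives the robot as it stands.
- The arm moves only by the tool drive_tool, never from a script. Its argument "deltas" is a list of rows, each an object with "gripper": the closure in counts, from 0 (fully open) to 255 (shut); "offset": the shift along the tool's x, y, z in units of 1000 mm (1.0 is 1000 mm), a list of three; "angular": the turn, a rotation vector about the tool's x, y, z in units of 45 degrees (1.0 is 45 degrees), a list of three. In form: [{"gripper": gripper, "offset": [dx, dy, dz], "angular": [rx, ry, rz]}, ...]. A call has 1 to 5 rows; each row is the pose to reach, as a shift and turn from the pose commanded when the call began, along the tool's axes at that moment; what a row does not reach only later rows make up. A row lasts 1/10 s, in which the tool goes at most 50 mm and 8.59 degrees, less where a joint would pass 70% of its speed; a pose out of reach is approached as far as the arm can. A call with a number of a shift or a turn outside -1 to 1 is refused whole. A call with a gripper value outside its range is refused whole. The fingers move at their own pace and stop on an object; "grip_force" is the grip in N (left out, the last holds). Time passes only in rows, so rows that repeat a pose let the fingers close. It gives the time, the measured TCP pose, the force, the opening and the grip force at its end, in the units of the state.
- bot.get_obs(): the state, without advancing time (a new reading comes with each control period).
- optics.read_camera(name): name is "scene" or "side" or "wrist"; returns the picture (480x640x3 uint8, blue, green, red); there is no depth.
- optics.camera_model(name): a dict with "fx", "fy", "cx", "cy" (pixels), "cam_to_world" (4x4, takes a point from camera to world coordinates). Camera axes: x right, y up, looking along -z (the intrinsics and any distortion apply to the point x, -y, -z); pixel columns grow to the right and rows downward; lengths in m; the calibration is good to about 2 mm. A picture is of the moment at which its call begins: read the wrist's pose just before it. camera_model takes no time and is no camera call; for the wrist camera it gives the pose at the moment of the call.
- bot.hand_in(): hands the job in; it is judged then, once.
The state is a dict: "t": time; "q": joint angles; "joint_vel": joint speeds; "joint_torque": joint torques, N m; "eef_pos": TCP position; "tool_rot": TCP orientation; "contact_force": force on the tool from outside, world axes, zero at the start; "torque": the same for the moment, N m; "gripper_width": opening from 0.0 (shut) to 1.0 (fully open); "grasp_force": force on a finger pad.
Only numpy, scipy, OpenCV 4.12 (cv2) and the standard library are available. Lean on these libraries where they do the work, as an engineer would, in place of code of your own. Each camera call takes 0.05 s, during which the arm holds its last target. There are 200 camera calls.

## Working session

There is one attempt and no reset: what is moved stays moved. The work goes in short steps, Python scripts to look and compute and a tool call to move; the robot and the scene stay as the last step left them, time stands still between calls to the robot, and variables do not carry over. Pictures are saved under pics/ and viewed, at most 10 in all, crops included, and the job is handed in when it is done.

Besides the shell and the picture viewer there is one more tool, called after "Emit:" by a JSON object that holds its "fn" and its "kwargs", one argument or row to a line. drive_tool: Moves the arm, as the interface text tells. Its arguments: {"type":"object","properties":{"deltas":{"type":"array"},"grip_force":{"type":"number"}},"required":["deltas"]}

```bash
mkdir -p pics; ls; python3 - <<'E'
from station import bot, optics
import cv2,numpy as np
for n in("scene","side"):
    cv2.imwrite(f"pics/{n}0.png",optics.read_camera(n))
    m=optics.camera_model(n);print(n,{k:np.round(v,3).tolist() if not isinstance(v,str) else v for k,v in m.items()})
print(bot.get_obs())
E
```

```text
pics
scene {'fx': 605.334, 'fy': 605.334, 'cx': 315.595, 'cy': 243.554, 'cam_to_world': [[0.368, -0.7, 0.612, 1.307], [0.93, 0.28, -0.239, -0.363], [-0.004, 0.657, 0.754, 0.986], [0.0, 0.0, 0.0, 1.0]]}
side {'fx': 594.686, 'fy': 594.686, 'cx': 323.773, 'cy': 239.599, 'cam_to_world': [[-0.94, 0.261, -0.221, 0.244], [-0.342, -0.7, 0.627, 0.847], [0.009, 0.664, 0.747, 1.211], [0.0, 0.0, 0.0, 1.0]]}
{'t': 0.1, 'q': array([ 1.13489873,  0.47771196,  0.02235675,  1.55636195, -0.01149088,
        1.10927118, -0.08308049]), 'joint_vel': array([-0.00226949, -0.00028853, -0.00097952, -0.00259185, -0.00011292,
        0.001465  , -0.00179669]), 'joint_torque': array([ 5.58765430e-03, -5.97755921e+01,  1.61444351e+00, -2.81948680e+01,
        1.28547373e-02,  5.06603887e-03,  2.89676102e-06]), 'eef_pos': array([ 0.21717731, -0.63867241,  0.30302283]), 'tool_rot': array([-7.87668153e-04,  9.86595779e-01,  1.63181219e-01, -1.97335763e-04]), 'contact_force': array([ 0.49992541, -0.11735755, -0.04487658]), 'torque': array([ 0.02972536, -0.04499478,  0.00421452]), 'grasp_force': 0.0, 'gripper_width': 1.0001941442487055}
```

View pics/scene0.png

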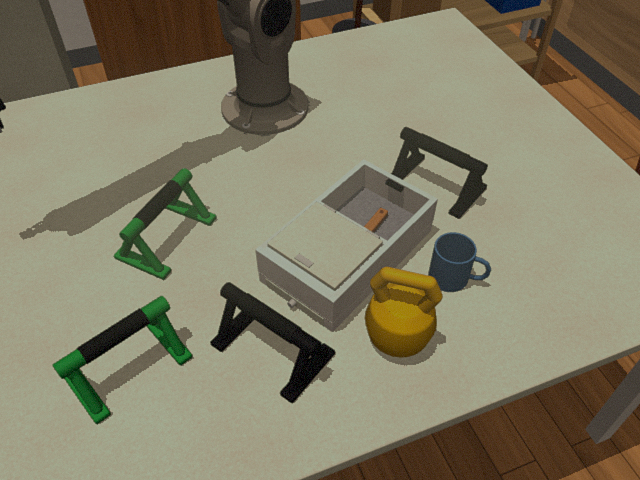

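View pics/side0.png

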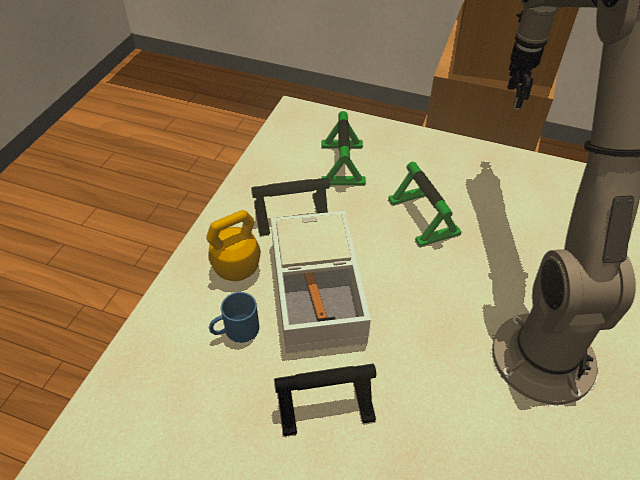

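The scene view shows the cupboard with rim corners near (367,165), (437,205), (335,300) and (259,247), and the orange horn handle at (378,219). The mug is at (453,262) and the kettlebell at (402,315).

There are four push-up bars. The black ones at (440,170) and (275,340) stand past the cupboard's two ends, so they are bar_left and bar_right. The green ones at (160,225) and (125,355) are look-alikes. The side view shows the handle from (310,273) to (322,319).

Next I'll enlarge both hatch areas.

```bash
cat > h.py <<'E'
import numpy as np,cv2
from station import bot,optics
from scipy.spatial.transform import Rotation as R
def ray(m,u,v):
    T=np.array(m["cam_to_world"]);d=T[:3,:3]@np.array([(u-m["cx"])/m["fx"],-(v-m["cy"])/m["fy"],-1]);return T[:3,3],d
def onz(m,u,v,z):
    o,d=ray(m,u,v);return o+d*(z-o[2])/d[2]
def pix(m,p):
    T=np.array(m["cam_to_world"]);c=T[:3,:3].T@(np.array(p)-T[:3,3]);return np.array([m["cx"]+m["fx"]*c[0]/-c[2],m["cy"]-m["fy"]*c[1]/-c[2]])
E
python3 - <<'E'
from h import *
a=cv2.imread("pics/scene0.png")[150:330,250:450];b=cv2.imread("pics/side0.png")[200:350,260:385]
f=lambda i,s:cv2.resize(i,None,fx=s,fy=s,interpolation=cv2.INTER_CUBIC)
a=f(a,2.2);b=f(b,2.64)
cv2.imwrite("pics/crop.png",np.hstack([a,b]));print(a.shape,b.shape)
for n in("scene","side"):
    im=cv2.imread(f"pics/{n}0.png");h=cv2.cvtColor(im,cv2.COLOR_BGR2HSV)
    k=cv2.inRange(h,(5,120,60),(16,255,255));box=(250,450,150,330) if n=="scene" else (270,370,200,350)
    q=np.zeros_like(k);q[box[2]:box[3],box[0]:box[1]]=k[box[2]:box[3],box[0]:box[1]]
    if n=="scene": q[265:]=0
    c=max(cv2.findContours(q,0,2)[0],key=cv2.contourArea);r=cv2.boxPoints(cv2.minAreaRect(c))
    m=optics.camera_model(n);print(n,r.round(0).tolist());print([onz(m,*p,.051)[:2].round(3).tolist() for p in r])
E
```

```text
(396, 440, 3) (396, 330, 3)
scene [[364.0, 226.0], [381.0, 206.0], [389.0, 212.0], [372.0, 233.0]]
[[0.54, 0.046], [0.5, 0.105], [0.524, 0.112], [0.563, 0.053]]
side [[304.0, 273.0], [312.0, 270.0], [326.0, 317.0], [318.0, 320.0]]
[[0.596, -0.004], [0.578, -0.019], [0.499, 0.099], [0.515, 0.113]]
```

View pics/crop.png

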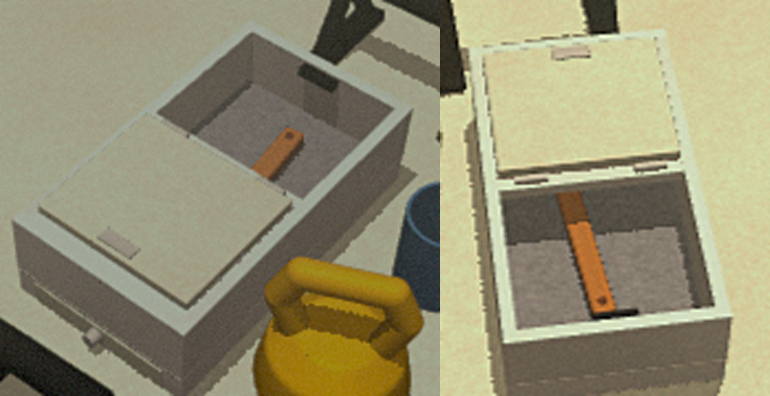

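```bash
python3 - <<'E'
from h import *
P={"scene":[(364.5,161.4),(437.3,199),(334,300),(256,251)],"side":[(370.6,320.5),(283.9,329.5),(271.4,214.4),(344.8,212)]}
for n,ps in P.items():
    m=optics.camera_model(n);w=np.array([onz(m,*p,.1)[:2] for p in ps])
    c=w.mean(0);d=w[0]+w[1]-w[2]-w[3];e=w[0]+w[3]-w[1]-w[2];print(n,w.round(3).tolist(),c.round(3),np.arctan2(d[1],d[0]),np.arctan2(-e[0],e[1])+0,np.hypot(*d)/2,np.hypot(*e)/2)
m=optics.camera_model("wrist");print(m)
o=bot.get_obs();T=np.eye(4);r=R.from_quat(np.roll(o["tool_rot"],-1)).as_matrix()
W=np.array(m["cam_to_world"]);print(r.T@(W[:3,3]-o["eef_pos"]),(r.T@W[:3,:3]).round(2))
E
```

```text
scene [[0.404, 0.106], [0.567, 0.197], [0.725, -0.101], [0.563, -0.196]] [0.565 0.001] 2.0556047779158506 2.0899137752055195 0.3388568306342374 0.18718164729801884
side [[0.392, 0.105], [0.564, 0.195], [0.73, -0.12], [0.554, -0.195]] [ 0.56  -0.004] 2.060552854473263 2.0114643756058497 0.34834709236534955 0.19242236839587684
{'fx': 392.1778054700255, 'fy': 392.1778054700255, 'cx': 322.52562754500843, 'cy': 241.94821490629633, 'cam_to_world': array([[ 0.32154111,  0.91443161,  0.24581729,  0.27858363],
       [-0.94689471,  0.31087663,  0.0821348 , -0.61811346],
       [-0.00131219, -0.25917281,  0.96583007,  0.37231704],
       [ 0.        ,  0.        ,  0.        ,  1.        ]])}
[ 0.06474661  0.00019587 -0.06930319] [[-0.    0.97  0.26]
 [ 1.    0.   -0.  ]
 [-0.    0.26 -0.97]]
```

```bash
cat >> h.py <<'E'
C=np.array([.563,-.002,0]);YAW=2.058
Rc=R.from_euler('z',YAW).as_matrix()
def c2w(p): return C+Rc@np.array(p)
def w2c(p): return Rc.T@(np.array(p)-C)
def toolR(yaw,lean): # tool x along yaw, z down, leaned by handle-up tilt
    return R.from_euler('z',yaw)*R.from_euler('y',-lean)*R.from_euler('x',np.pi)
def delta(p,Rt,o=None):
    o=o or bot.get_obs();r=R.from_quat(np.roll(o["tool_rot"],-1))
    return (r.inv().apply(np.array(p)-o["eef_pos"])).round(4),((r.inv()*Rt).as_rotvec()/(np.pi/4)).round(3)
E
python3 - <<'E'
from h import *
p=c2w([.085,-.005,.30]);print(p,delta(p,toolR(2.11,0)))
E
```

```text
[0.5276249  0.07545065 0.3       ] (array([ 0.5239, -0.5761,  0.0039]), array([-2.000e-03, -2.000e-03, -2.269e+00]))
```

Emit:
{"fn": "drive_tool", "kwargs": {
  "deltas": [
    {"gripper": 0,"offset": [0.524,-0.576,0.0],"angular": [0,0,-0.9]},
    {"gripper": 0,"offset": [0.524,-0.576,0.0],"angular": [0,0,-0.9]},
    {"gripper": 0,"offset": [0.524,-0.576,0.0],"angular": [0,0,-0.9]},
    {"gripper": 0,"offset": [0.524,-0.576,0.0],"angular": [0,0,-0.9]},
    {"gripper": 0,"offset": [0.524,-0.576,0.0],"angular": [0,0,-0.9]}
  ]
}}

```text
t: 0.6
eef_pos: [0.3174, -0.4077, 0.3037]
tool_rot: [-0.0, 0.868, 0.497, -0.0]
contact_force: [-0.4, 0.1, -0.9]
gripper_width: 1.001
grasp_force: 0.0
```

```bash
python3 - <<'E'
from h import *
p=c2w([.085,-.005,.30]);print(bot.get_obs()["eef_pos"],bot.get_obs()["q"],delta(p,toolR(2.11,0)))
E
```

```text
[ 0.31736709 -0.40774211  0.30365204] [ 0.97272499  0.22867229 -0.21382412  1.91841101  0.05731392  1.00064896
  0.20269907] (array([ 0.5232, -0.0632,  0.0037]), array([-0.   , -0.   , -1.362]))
```

Emit:
{"fn": "drive_tool", "kwargs": {
  "deltas": [
    {"gripper": 0,"offset": [0.523,-0.063,0.0],"angular": [0,0,-0.9]},
    {"gripper": 0,"offset": [0.523,-0.063,0.0],"angular": [0,0,-0.9]},
    {"gripper": 0,"offset": [0.523,-0.063,0.0],"angular": [0,0,-0.9]},
    {"gripper": 0,"offset": [0.523,-0.063,0.0],"angular": [0,0,-0.9]},
    {"gripper": 0,"offset": [0.523,-0.063,0.0],"angular": [0,0,-0.9]}
  ]
}}

```text
t: 1.1
eef_pos: [0.4183, -0.1793, 0.3039]
tool_rot: [0.0, 0.642, 0.766, -0.0]
contact_force: [1.5, -1.4, 0.9]
gripper_width: 1.0
grasp_force: 0.0
```

```bash
python3 - <<'E'
from h import *
p=c2w([.085,-.005,.30]);print(bot.get_obs()["eef_pos"],bot.get_obs()["q"],delta(p,toolR(2.11,0)))
E
```

```text
[ 0.41831579 -0.17928224  0.30390761] [ 0.71654487  0.14671795 -0.48730908  2.03172445  0.08288101  0.98155879
  0.36351039] (array([0.2317, 0.1522, 0.0038]), array([-0.   ,  0.   , -0.463]))
```

Emit:
{"fn": "drive_tool", "kwargs": {
  "deltas": [
    {"gripper": 0,"offset": [0.232,0.152,0.004],"angular": [0,0,-0.463]},
    {"gripper": 0,"offset": [0.232,0.152,0.004],"angular": [0,0,-0.463]},
    {"gripper": 0,"offset": [0.232,0.152,0.004],"angular": [0,0,-0.463]},
    {"gripper": 0,"offset": [0.232,0.152,0.004],"angular": [0,0,-0.463]},
    {"gripper": 0,"offset": [0.232,0.152,0.004],"angular": [0,0,-0.463]}
  ]
}}

```text
t: 1.6
eef_pos: [0.518, 0.0498, 0.3001]
tool_rot: [0.0, 0.496, 0.869, -0.0]
contact_force: [0.8, -0.5, 0.6]
gripper_width: 0.995
grasp_force: 0.0
```

Emit:
{"fn": "drive_tool", "kwargs": {
  "deltas": [
    {"gripper": 0,"offset": [0.029,0.019,0.0],"angular": [0,0,0]},
    {"gripper": 0,"offset": [0.029,0.019,0.0],"angular": [0,0,0]},
    {"gripper": 0,"offset": [0.029,0.019,0.0],"angular": [0,0,0]}
  ]
}}

```text
t: 1.9
eef_pos: [0.5189, 0.0834, 0.2999]
tool_rot: [-0.0, 0.494, 0.869, -0.0]
contact_force: [-0.0, 0.1, 0.6]
gripper_width: 0.999
grasp_force: 0.0
```

```bash
python3 - <<'E'
from h import *
p=c2w([.085,-.005,.30]);print(bot.get_obs()["eef_pos"],bot.get_obs()["q"],delta(p,toolR(2.11,0)))
m=optics.camera_model("wrist");im=optics.read_camera("wrist");cv2.imwrite("pics/w1.png",im)
h=cv2.cvtColor(im,cv2.COLOR_BGR2HSV);k=cv2.inRange(h,(5,120,50),(16,255,255))
c=max(cv2.findContours(k,0,2)[0],key=cv2.contourArea);r=cv2.boxPoints(cv2.minAreaRect(c))
for q in r: w=onz(m,*q,.051);print(q.round(),w.round(4),w2c(w).round(4))
import json;json.dump({a:np.array(b).tolist() for a,b in m.items()},open("w1.json","w"))
E
```

```text
[0.5188712  0.08344535 0.29987578] [ 0.2884135   0.30880872 -0.6792409   1.87882072  0.22414745  1.03169169
  0.05263869] (array([-0.0113,  0.0034, -0.0001]), array([-0.001, -0.   , -0.003]))
[312. 185.] [0.4967 0.1023 0.051 ] [0.1232 0.0098 0.051 ]
[338. 184.] [0.5141 0.1139 0.051 ] [ 0.1253 -0.0111  0.051 ]
[346. 332.] [0.5887 0.0049 0.051 ] [-0.0059 -0.0259  0.051 ]
[320. 333.] [ 0.5694 -0.0082  0.051 ] [-0.0085 -0.0028  0.051 ]
```

View pics/w1.png

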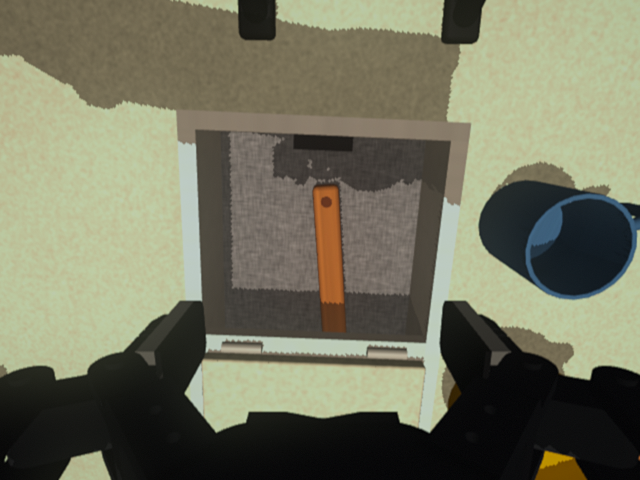

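```bash
python3 - <<'E'
from h import *
import json;m=json.load(open("w1.json"))
for q in [(195,130),(451,139),(428,341),(204,335),(178,110),(470,124)]:
    w=onz(m,*q,.1);print(q,w.round(4),w2c(w).round(4))
# grasp at 30mm from the handle end
e=np.array([.5054,.1081]);d=np.array([np.cos(2.162),np.sin(2.162)]);g=e-.030*d
print(g,w2c([*g,0]))
for z in(.2,.118):print(delta([*g,z],toolR(2.162,0)))
E
```

```text
(195, 130) [0.4101 0.0998 0.1   ] [0.1616 0.0875 0.1   ]
(451, 139) [0.5587 0.1815 0.1   ] [ 0.1641 -0.0821  0.1   ]
(428, 341) [0.6305 0.051  0.1   ] [ 0.0153 -0.0844  0.1   ]
(204, 335) [ 0.4816 -0.0317  0.1   ] [0.0118 0.0859 0.1   ]
(178, 110) [0.395  0.1055 0.1   ] [0.1736 0.0981 0.1   ]
(470, 124) [0.5639 0.1956 0.1   ] [ 0.1742 -0.0933  0.1   ]
[0.52212082 0.08319189] [ 0.09441729 -0.00376046  0.        ]
(array([-0.0006,  0.0034,  0.0998]), array([-0.002,  0.   , -0.073]))
(array([-0.0006,  0.0035,  0.1818]), array([-0.002,  0.   , -0.073]))
```

The wrist view shows the handle end at (325,185), with the hatch rim around it from (195,130) to (428,341). Nothing is in the gripper's way, so I'll go down along the tool's z axis.

Emit:
{"fn": "drive_tool", "kwargs": {
  "deltas": [
    {"gripper": 0,"offset": [0,0.003,0.05],"angular": [0,0,-0.073]},
    {"gripper": 0,"offset": [0,0.003,0.1],"angular": [0,0,-0.073]},
    {"gripper": 0,"offset": [0,0.003,0.14],"angular": [0,0,-0.073]},
    {"gripper": 0,"offset": [0,0.003,0.17],"angular": [0,0,-0.073]},
    {"gripper": 0,"offset": [0,0.003,0.17],"angular": [0,0,-0.073]}
  ]
}}

```text
t: 2.45
eef_pos: [0.5192, 0.0815, 0.1266]
tool_rot: [-0.003, 0.471, 0.882, -0.003]
contact_force: [-0.5, -1.0, -0.4]
gripper_width: 0.999
grasp_force: 0.0
```

Emit:
{"fn": "drive_tool", "kwargs": {
  "deltas": [
    {"gripper": 0,"offset": [0,0,0.01],"angular": [0,0,0]},
    {"gripper": 0,"offset": [0,0,0.019],"angular": [0,0,0]},
    {"gripper": 0,"offset": [0,0,0.019],"angular": [0,0,0]}
  ]
}}

```text
t: 2.75
eef_pos: [0.5221, 0.0839, 0.1115]
tool_rot: [0.0, 0.471, 0.882, 0.0]
contact_force: [0.8, -1.1, -0.3]
gripper_width: 1.002
grasp_force: 0.0
```

```bash
python3 - <<'E'
from h import *
print(delta([.5221,.0832,.11],toolR(2.162,0)),bot.get_obs()["contact_force"])
cv2.imwrite("pics/w2.png",optics.read_camera("wrist"))
E
```

```text
(array([-0.0006, -0.0003,  0.0015]), array([ 0.   ,  0.001, -0.   ])) [ 0.78248659 -1.13638874 -0.27541371]
```

View pics/w2.png

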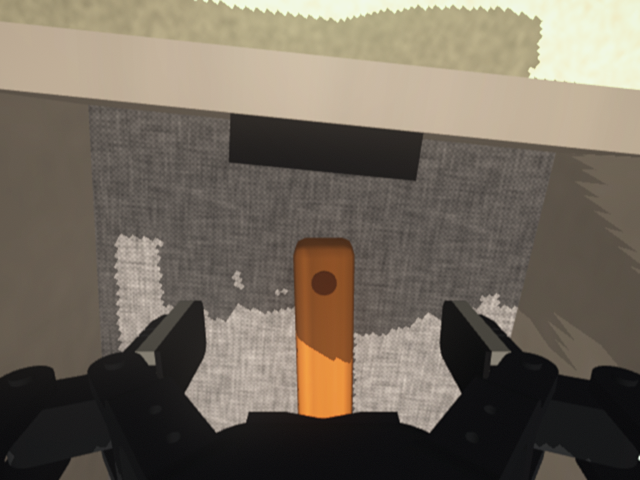

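The handle is centred between the open fingers: its end is at (324,240) and the pads are at (190,330) and (455,330). I'll close the gripper.

Emit:
{"fn": "drive_tool", "kwargs": {
  "deltas": [
    {"gripper": 255,"offset": [0,0,0.001],"angular": [0,0,0]},
    {"gripper": 255,"offset": [0,0,0.001],"angular": [0,0,0]},
    {"gripper": 255,"offset": [0,0,0.001],"angular": [0,0,0]},
    {"gripper": 255,"offset": [0,0,0.001],"angular": [0,0,0]},
    {"gripper": 255,"offset": [0,0,0.001],"angular": [0,0,0]}
  ],
  "grip_force": 80
}}

```text
t: 3.3
eef_pos: [0.5221, 0.0845, 0.1109]
tool_rot: [0.0, 0.47, 0.883, 0.0]
contact_force: [-0.2, -0.3, 0.9]
gripper_width: 0.236
grasp_force: 78.5
```

Emit:
{"fn": "drive_tool", "kwargs": {
  "deltas": [
    {"gripper": 255,"offset": [0,0,0],"angular": [0,0,0]},
    {"gripper": 255,"offset": [0,0,0],"angular": [0,0,0]},
    {"gripper": 255,"offset": [0,0,0],"angular": [0,0,0]},
    {"gripper": 255,"offset": [0,0,0],"angular": [0,0,0]}
  ]
}}

```text
t: 3.7
eef_pos: [0.5221, 0.0845, 0.1108]
tool_rot: [0.0, 0.47, 0.883, 0.0]
contact_force: [-1.1, -0.0, 5.7]
gripper_width: 0.231
grasp_force: 78.9
```

```bash
cat >> h.py <<'E'
# horn in tool frame at grasp: scoop end underside is 220 mm behind TCP along tool x; underside at tool z = Z0
def setup(tcp_z): return tcp_z-.033   # height of TCP over horn underside
def plan(xs,zs,th,H,L=.220,ys=None):
    """tcp world pose for scoop-end underside at cupboard (xs,ys,zs), tilt th(rad); and clearances (mm)"""
    yaw=2.162
    dl=np.array([L*np.cos(th)-H*np.sin(th),L*np.sin(th)+H*np.cos(th)])
    a=yaw-YAW; p=np.array([xs+dl[0]*np.cos(a),ys+dl[0]*np.sin(a),zs+dl[1]])
    uw=lambda x,z:((x-xs)*np.cos(th)+(z-zs)*np.sin(th),-(x-xs)*np.sin(th)+(z-zs)*np.cos(th))
    cl=[]
    for x,z in((.0125,.088),(.0125,.1),(-.004,.112)):
        u,w=uw(x,z);cl.append(999 if u<0 else round((w-(.012 if u<.095 else .018))*1000))
    u,w=uw(.160,.1);cl.append(round(-w*1000) if u<.25 else 999)
    return c2w(p),toolR(yaw,th),cl
E
python3 - <<'E'
from h import *
o=bot.get_obs();print(o["gripper_width"],o["grasp_force"],o["eef_pos"])
H=o["eef_pos"][2]-.033
c=w2c(o["eef_pos"]);a=2.162-YAW;xs,ys=c[0]-.22*np.cos(a),c[1]-.22*np.sin(a);print("scoop",xs,ys)
for x,z,t in [(xs,.033,0),(xs+.0,.036,.1),(xs,.038,.2),(xs+.005,.038,.28),(xs+.03,.038,.30),(xs+.06,.040,.38),(xs+.09,.043,.5),(xs+.11,.05,.6),(xs+.135,.062,.75),(xs+.15,.075,.75),(xs+.165,.1,.75),(xs+.165,.18,.7)]:
    p,r,cl=plan(x,z,t,H,ys=ys);print(round(x,3),z,t,p.round(3),np.hypot(*p[:2]).round(3),cl,*delta(p,r,o))
E
```

```text
0.2305147911359578 78.9233386516571 [0.52211997 0.084529   0.11084664]
scoop -0.12321209452170681 -0.027224462936804927
-0.123 0.033 0 [0.522 0.085 0.111] 0.529 [37, 49, 61, 999] [-0. -0. -0.] [0.001 0.001 0.001]
-0.123 0.036 0.1 [0.527 0.077 0.135] 0.533 [20, 32, 46, 999] [-0.0089  0.     -0.0246] [0.001 0.128 0.001]
-0.123 0.038 0.2 [0.533 0.068 0.158] 0.538 [4, 16, 31, 999] [-0.0199  0.     -0.0471] [0.001 0.255 0.001]
-0.118 0.038 0.28 [0.537 0.064 0.174] 0.54 [-6, 5, 22, 999] [-0.0251  0.0005 -0.0628] [0.001 0.357 0.001]
-0.093 0.038 0.3 [0.526 0.084 0.177] 0.533 [-1, 10, 26, 999] [-0.003   0.0032 -0.0665] [0.001 0.383 0.001]
-0.063 0.04 0.38 [0.519 0.101 0.194] 0.529 [4, 16, 33, 27] [ 0.0151  0.0063 -0.0831] [0.001 0.484 0.001]
-0.033 0.043 0.5 [0.516 0.111 0.217] 0.528 [6, 16, 35, 43] [ 0.0252  0.0094 -0.1059] [0.001 0.637 0.001]
-0.013 0.05 0.6 [0.517 0.113 0.238] 0.529 [5, 15, 34, 57] [ 0.027   0.0115 -0.1276] [0.001 0.765 0.001]
0.012 0.062 0.75 [0.521 0.111 0.269] 0.533 [7, 15, 35, 73] [ 0.0221  0.0141 -0.1581] [0.001 0.956 0.001]
0.027 0.075 0.75 [0.514 0.124 0.282] 0.529 [999, 16, 36, 73] [ 0.037   0.0157 -0.1711] [0.001 0.956 0.001]
0.042 0.1 0.75 [0.507 0.137 0.307] 0.526 [999, 999, 999, 81] [ 0.0519  0.0173 -0.1961] [0.001 0.956 0.001]
0.042 0.18 0.7 [0.502 0.146 0.381] 0.522 [999, 999, 999, 137] [ 0.0621  0.0174 -0.2704] [0.001 0.892 0.001]
```

```bash
python3 - <<'E'
from h import *
o=bot.get_obs();H=o["eef_pos"][2]-.033;xs,ys=-.1232,-.0272
for d,z,t in [(0,.036,.1),(0,.0375,.19),(.025,.0375,.23),(.045,.038,.30),(.055,.039,.35),(.065,.040,.39),(.08,.041,.45),(.095,.044,.52),(.11,.05,.6),(.125,.056,.68),(.137,.062,.75),(.15,.075,.75),(.165,.1,.75),(.165,.14,.75),(.165,.18,.75)]:
    p,r,cl=plan(xs+d,z,t,H,ys=ys);print(d,z,t,cl,*delta(p,r,o))
E
```

```text
0 0.036 0.1 [20, 32, 46, 999] [-0.0089 -0.     -0.0246] [0.001 0.128 0.001]
0 0.0375 0.19 [6, 18, 33, 999] [-0.0187 -0.     -0.0446] [0.001 0.243 0.001]
0.025 0.0375 0.23 [6, 18, 33, 999] [ 0.0013  0.0026 -0.0526] [0.001 0.293 0.001]
0.045 0.038 0.3 [3, 14, 37, 11] [ 0.0119  0.0047 -0.0665] [0.001 0.383 0.001]
0.055 0.039 0.35 [6, 12, 35, 21] [ 0.0146  0.0058 -0.0767] [0.001 0.446 0.001]
0.065 0.04 0.39 [6, 17, 34, 27] [ 0.0185  0.0068 -0.0848] [0.001 0.497 0.001]
0.08 0.041 0.45 [6, 17, 35, 35] [ 0.0238  0.0084 -0.0959] [0.001 0.574 0.001]
0.095 0.044 0.52 [6, 16, 35, 45] [ 0.0267  0.0099 -0.11  ] [0.001 0.663 0.001]
0.11 0.05 0.6 [5, 15, 34, 57] [ 0.027   0.0115 -0.1276] [0.001 0.765 0.001]
0.125 0.056 0.68 [6, 15, 35, 65] [ 0.0264  0.0131 -0.144 ] [0.001 0.866 0.001]
0.137 0.062 0.75 [8, 17, 37, 72] [ 0.0241  0.0143 -0.1581] [0.001 0.956 0.001]
0.15 0.075 0.75 [999, 16, 36, 73] [ 0.037   0.0157 -0.1711] [0.001 0.956 0.001]
0.165 0.1 0.75 [999, 999, 999, 81] [ 0.0519  0.0173 -0.1961] [0.001 0.956 0.001]
0.165 0.14 0.75 [999, 999, 999, 110] [ 0.0519  0.0173 -0.2361] [0.001 0.956 0.001]
0.165 0.18 0.75 [999, 999, 999, 139] [ 0.0519  0.0173 -0.2761] [0.001 0.956 0.001]
```

Emit:
{"fn": "drive_tool", "kwargs": {
  "deltas": [
    {"gripper": 255,"offset": [-0.004,0,-0.013],"angular": [0,0.064,0]},
    {"gripper": 255,"offset": [-0.009,0,-0.025],"angular": [0,0.128,0]},
    {"gripper": 255,"offset": [-0.014,0,-0.035],"angular": [0,0.185,0]},
    {"gripper": 255,"offset": [-0.019,0,-0.045],"angular": [0,0.243,0]},
    {"gripper": 255,"offset": [-0.019,0,-0.045],"angular": [0,0.243,0]}
  ]
}}

```text
t: 4.2
eef_pos: [0.5338, 0.0667, 0.1557]
tool_rot: [-0.083, 0.47, 0.878, 0.045]
contact_force: [0.2, -1.4, -1.7]
gripper_width: 0.232
grasp_force: 78.3
```

```bash
cat > nxt.py <<'E'
from h import *
o=bot.get_obs();H=.0778;xs,ys=-.1232,-.0272
print(o["q"].round(2),o["grasp_force"])
for d,z,t in [(0,.0375,.19),(.025,.0375,.23),(.045,.038,.30),(.055,.039,.35),(.065,.040,.39),(.08,.041,.45),(.095,.044,.52),(.11,.05,.6),(.125,.056,.68),(.137,.062,.75),(.15,.075,.75),(.165,.1,.75),(.165,.14,.75),(.165,.18,.75)]:
    p,r,cl=plan(xs+d,z,t,H,ys=ys);print(t,*delta(p,r,o))
E
python3 nxt.py; python3 - <<'E'
from h import *
cv2.imwrite("pics/s2.png",np.hstack([cv2.resize(optics.read_camera("side")[170:370,240:440],(400,400)),cv2.resize(optics.read_camera("scene")[130:330,250:450],(400,400))]))
E
```

```text
[ 0.38  0.59 -0.71  1.92  0.26  0.84  0.16] 78.28924655914307
0.19 [0.0026 0.0002 0.0008] [ 0.003 -0.    -0.004]
0.23 [ 0.0237  0.0027 -0.0032] [ 0.003  0.05  -0.004]
0.3 [ 0.0368  0.0048 -0.0149] [ 0.003  0.14  -0.004]
0.35 [ 0.0414  0.0058 -0.0244] [ 0.003  0.203 -0.004]
0.39 [ 0.0467  0.0068 -0.0316] [ 0.003  0.254 -0.004]
0.45 [ 0.054   0.0084 -0.0415] [ 0.003  0.331 -0.004]
0.52 [ 0.0596  0.01   -0.0548] [ 0.003  0.42  -0.004]
0.6 [ 0.0632  0.0115 -0.072 ] [ 0.003  0.522 -0.003]
0.68 [ 0.0658  0.0131 -0.0882] [ 0.003  0.623 -0.003]
0.75 [ 0.0662  0.0144 -0.1025] [ 0.004  0.713 -0.003]
0.75 [ 0.0813  0.0157 -0.1128] [ 0.004  0.713 -0.003]
0.75 [ 0.1007  0.0173 -0.1345] [ 0.004  0.713 -0.003]
0.75 [ 0.1083  0.0173 -0.1738] [ 0.004  0.713 -0.003]
0.75 [ 0.1159  0.0174 -0.213 ] [ 0.004  0.713 -0.003]
```

View pics/s2.png

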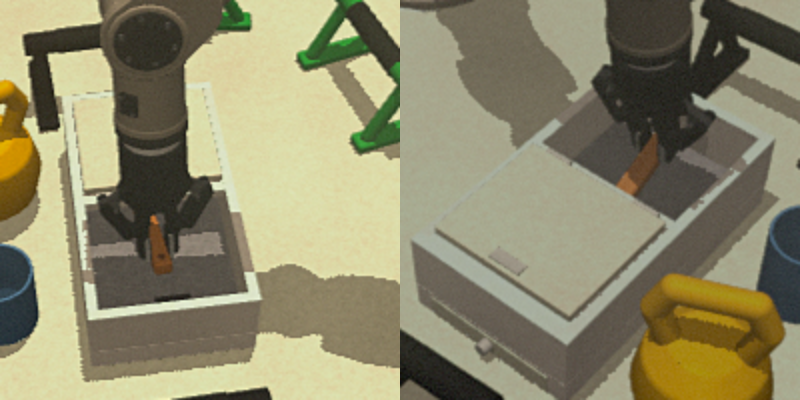

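The horn tilts with the gripper: its handle, at (160,255) in the left panel, has come up off the floor without touching anything. Next I'll slide it diagonally.

Emit:
{"fn": "drive_tool", "kwargs": {
  "deltas": [
    {"gripper": 255,"offset": [0.013,0.001,-0.001],"angular": [0,0.025,0]},
    {"gripper": 255,"offset": [0.024,0.003,-0.003],"angular": [0,0.05,0]},
    {"gripper": 255,"offset": [0.031,0.004,-0.009],"angular": [0,0.095,0]},
    {"gripper": 255,"offset": [0.037,0.005,-0.015],"angular": [0,0.14,0]},
    {"gripper": 255,"offset": [0.041,0.006,-0.024],"angular": [0,0.2,0]}
  ]
}}

```text
t: 4.8
eef_pos: [0.516, 0.104, 0.1872]
tool_rot: [-0.154, 0.461, 0.87, 0.082]
contact_force: [0.5, -0.3, -1.7]
gripper_width: 0.231
grasp_force: 78.3
```

```bash
python3 nxt.py
```

```text
[ 0.45  0.6  -0.81  1.89  0.11  0.93  0.23] 78.29499363899231
0.19 [-0.0467 -0.006   0.0167] [-0.002 -0.205  0.005]
0.23 [-0.0252 -0.0033  0.0161] [-0.002 -0.154  0.005]
0.3 [-0.0105 -0.0012  0.0066] [-0.002 -0.065  0.005]
0.35 [-0.0044 -0.0001 -0.002 ] [-0.002 -0.001  0.005]
0.39 [ 0.002   0.0009 -0.0083] [-0.002  0.05   0.005]
0.45 [ 0.0107  0.0025 -0.0169] [-0.003  0.126  0.005]
0.52 [ 0.0183  0.0041 -0.0291] [-0.003  0.216  0.005]
0.6 [ 0.0246  0.0056 -0.0456] [-0.003  0.317  0.005]
0.68 [ 0.0297  0.0072 -0.0612] [-0.003  0.419  0.005]
0.75 [ 0.0324  0.0084 -0.0752] [-0.003  0.508  0.004]
0.75 [ 0.049   0.0098 -0.0829] [-0.003  0.508  0.004]
0.75 [ 0.0716  0.0114 -0.1013] [-0.003  0.508  0.004]
0.75 [ 0.0854  0.0114 -0.1389] [-0.003  0.508  0.004]
0.75 [ 0.0991  0.0114 -0.1764] [-0.003  0.508  0.004]
```

Emit:
{"fn": "drive_tool", "kwargs": {
  "deltas": [
    {"gripper": 255,"offset": [0.002,0.001,-0.008],"angular": [0,0.05,0]},
    {"gripper": 255,"offset": [0.011,0.002,-0.017],"angular": [0,0.126,0]},
    {"gripper": 255,"offset": [0.018,0.004,-0.029],"angular": [0,0.216,0]},
    {"gripper": 255,"offset": [0.025,0.006,-0.046],"angular": [0,0.317,0]},
    {"gripper": 255,"offset": [0.025,0.006,-0.046],"angular": [0,0.317,0]}
  ]
}}

```text
t: 5.3
eef_pos: [0.519, 0.1118, 0.2394]
tool_rot: [-0.259, 0.45, 0.843, 0.139]
contact_force: [0.8, -0.2, -1.5]
gripper_width: 0.235
grasp_force: 78.3
```

```bash
python3 nxt.py|tail -9; python3 - <<'E'
from h import *
print(bot.get_obs()["q"].round(2),bot.get_obs()["contact_force"])
cv2.imwrite("pics/s3.png",np.hstack([cv2.resize(optics.read_camera("side")[170:370,240:440],(400,400)),cv2.resize(optics.read_camera("scene")[100:300,270:470],(400,400))]))
E
```

```text
0.45 [-0.0188 -0.0044  0.0267] [ 0.002 -0.188  0.001]
0.52 [-0.0085 -0.0028  0.0167] [ 0.002 -0.099  0.001]
0.6 [ 0.0017 -0.0013  0.0023] [0.002 0.002 0.001]
0.68 [ 0.0104  0.0003 -0.0116] [0.002 0.104 0.001]
0.75 [ 0.0165  0.0016 -0.0245] [0.002 0.193 0.001]
0.75 [ 0.0345  0.003  -0.0279] [0.002 0.193 0.001]
0.75 [ 0.0609  0.0046 -0.0402] [0.002 0.193 0.001]
0.75 [ 0.0834  0.0047 -0.0733] [0.002 0.193 0.001]
0.75 [ 0.1059  0.0047 -0.1063] [0.002 0.193 0.001]
[ 0.57  0.65 -0.92  1.79 -0.07  1.11  0.34] [ 0.81185493 -0.23194783 -1.46798708]
```

View pics/s3.png

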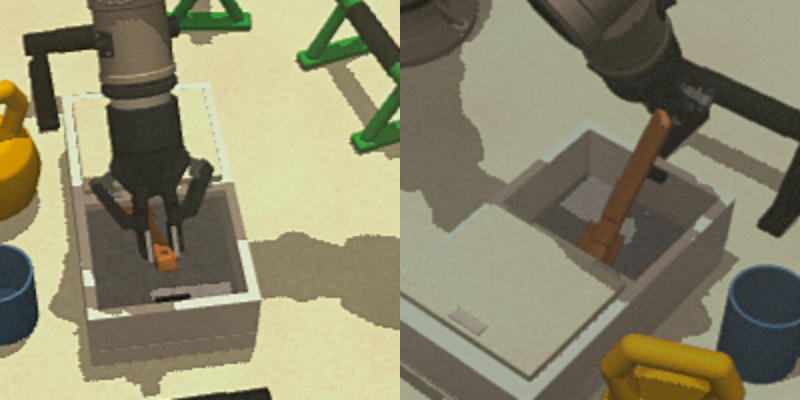

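The handle end sticks out through the hatch, at (662,118) in the right panel. The scoop is coming out from under the board at (590,250), and I see no contact. I'll carry on out.

Emit:
{"fn": "drive_tool", "kwargs": {
  "deltas": [
    {"gripper": 255,"offset": [0.01,0,-0.011],"angular": [0,0.1,0]},
    {"gripper": 255,"offset": [0.017,0.002,-0.025],"angular": [0,0.193,0]},
    {"gripper": 255,"offset": [0.026,0.003,-0.026],"angular": [0,0.193,0]},
    {"gripper": 255,"offset": [0.035,0.003,-0.028],"angular": [0,0.193,0]},
    {"gripper": 255,"offset": [0.061,0.005,-0.04],"angular": [0,0.193,0]}
  ]
}}

```text
t: 5.9
eef_pos: [0.505, 0.1374, 0.3039]
tool_rot: [-0.323, 0.438, 0.821, 0.17]
contact_force: [0.7, -0.1, -0.6]
gripper_width: 0.23
grasp_force: 78.4
```

```bash
python3 nxt.py|tail -3; python3 -c "
from h import *
o=bot.get_obs();print(o['q'].round(2));r=R.from_quat(np.roll(o['tool_rot'],-1)).as_matrix();print((r.T@[0,0,.1]).round(3))"
```

```text
0.75 [ 0.0011  0.0018 -0.0031] [-0.004  0.004 -0.003]
0.75 [ 0.0282  0.0017 -0.0324] [-0.004  0.004 -0.003]
0.75 [ 0.0554  0.0015 -0.0618] [-0.004  0.004 -0.003]
[ 0.61  0.63 -1.    1.75 -0.21  1.24  0.34]
[ 0.068 -0.    -0.073]
```

Emit:
{"fn": "drive_tool", "kwargs": {
  "deltas": [
    {"gripper": 255,"offset": [0.02,0,-0.022],"angular": [0,0,0]},
    {"gripper": 255,"offset": [0.041,0,-0.044],"angular": [0,0,0]},
    {"gripper": 255,"offset": [0.061,0,-0.066],"angular": [0,0,0]},
    {"gripper": 255,"offset": [0.061,0,-0.066],"angular": [0,0,0]},
    {"gripper": 255,"offset": [0.061,0,-0.066],"angular": [0,0,0]}
  ]
}}

```text
t: 6.4
eef_pos: [0.5057, 0.1385, 0.3956]
tool_rot: [-0.321, 0.437, 0.822, 0.171]
contact_force: [-0.4, -0.2, -1.9]
gripper_width: 0.232
grasp_force: 78.4
```

Emit:
{"fn": "drive_tool", "kwargs": {
  "deltas": [
    {"gripper": 255,"offset": [0,0,0],"angular": [0,0,0]},
    {"gripper": 255,"offset": [0,0,0],"angular": [0,0,0]},
    {"gripper": 255,"offset": [0,0,0],"angular": [0,0,0]},
    {"gripper": 255,"offset": [0,0,0],"angular": [0,0,0]},
    {"gripper": 255,"offset": [0,0,0],"angular": [0,0,0]}
  ]
}}

```text
t: 6.9
eef_pos: [0.5068, 0.1371, 0.3954]
tool_rot: [-0.323, 0.438, 0.821, 0.172]
contact_force: [-0.4, 0.6, -0.6]
gripper_width: 0.229
grasp_force: 78.4
```

```bash
python3 - <<'E'
from h import *
o=bot.get_obs();print(o['joint_vel'].round(4),o['eef_pos'],o['grasp_force'],o['contact_force'])
r=R.from_quat(np.roll(o['tool_rot'],-1));s=o['eef_pos']+r.apply([-.22,0,.0738]);print("scoop end pred",s,w2c(s))
S=optics.read_camera("scene");T=optics.read_camera("side");print([pix(optics.camera_model(n),s).round() for n in("scene","side")])
cv2.imwrite("pics/s4.png",np.hstack([cv2.resize(T[120:370,220:420],(400,500)),cv2.resize(S[50:300,270:470],(400,500))]))
E
```

```text
[ 0.001  -0.0036 -0.0021 -0.0024 -0.0016 -0.0002 -0.0011] [0.5067707  0.13711688 0.39537697] 78.42954397201538 [-0.44801831  0.64224686 -0.59560605]
scoop end pred [0.56855786 0.04503001 0.19154175] [ 0.0389559  -0.02692859  0.19154175]
[array([374., 186.]), array([306., 254.])]
```

View pics/s4.png

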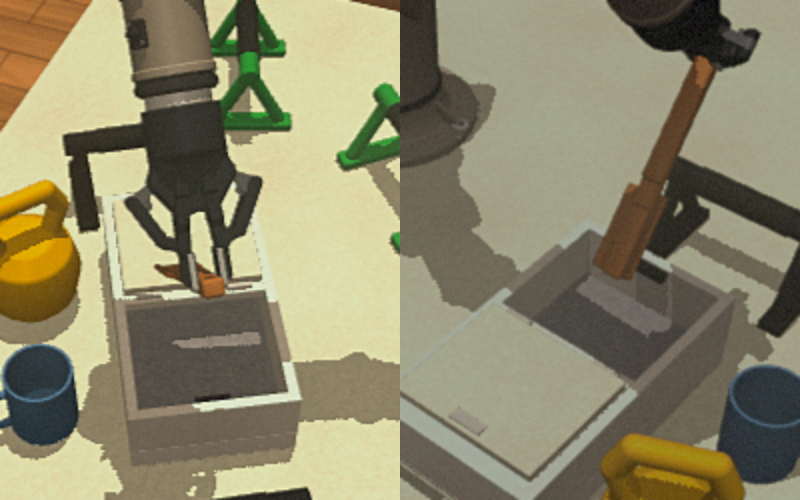

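The horn hangs clear of the cupboard. Its scoop end is at (613,270) in the right panel, which is scene pixel (376,185). That matches the predicted (374,186) at z = 0.19 m, and the bystanders haven't moved. I'll hand it in.

```bash
python3 -c "
from station import bot
print(bot.hand_in())"
```

```text
the job is handed in; nothing more can be done
None
```

The horn is out through the hatch and held still in the gripper, its scoop end about 9 cm above the cupboard's top by my estimate; no bystander was touched that I could see, and the job was handed in at about 7 s (no verdict was shown).

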